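# Load the green filter and click the filter slide home under the plate camera

## Robot

A 6-joint arm with a two-finger parallel gripper is mounted at the origin on the work surface. World frame = base frame: x ahead of the robot, y to its left, z up, the work surface at z = 0. Lengths are in mm, angles in degrees, forces in N, time in s.
With the tool pointing down it reaches from about 350 to 850 mm from the base axis. Payload 8.1 kg.
Tool frame: the origin (TCP) lies on the centre line of the jaws, within the pads' length; the fingertips stand 19 mm ahead of it and the grasp point (between the pads) is the TCP; z points along the fingers, y is the line along which they close (so a half turn about z gives the same grasp; the last joint's range is limited). The gripper opens to 85 mm and grips with 20 to 120 N. Pads are 22 mm wide; open, the fingers measure 114 mm over their backs; the gripper's body (76 mm by 85 mm) begins 54 mm behind the grasp point. The pads swing forward as they close: fully open they stand 13 mm farther back than shut.
Start: joints at [61.341, 7.471, 85.268, -0, 87.261, -4.893], TCP at [241.784, 549.132, 250.292] pointing down, gripper open.
Joint ranges: [-169.43, 169.43], [-51.17, 129.36], [1.28, 143.12], [-76.62, 256.62], [0, 156.53], [-152.29, 152.29]. Speed limits (degrees/s): [136.94, 136.94, 159.86, 180, 180, 180].

## Interface

Orientations are given as [roll, pitch, yaw] about the fixed x, y, z axes, in that order (R = Rz(yaw) Ry(pitch) Rx(roll)).
In Python, from bench import r gives the robot as it stands. The module is installed in compiled form; this text tells all that it offers.
- The arm moves only by the tool servo_tool, never from a script. Its arguments are lists of equal length, an entry for each row: "fingers": the finger opening in m, from 0 to 0.0854; "linear": the shift along the tool's x, y, z in m, a list of three; "rotation": the turn, a rotation vector about the tool's x, y, z in degrees, a list of three. A call has 1 to 10 rows; each row is the pose to reach, as a shift and turn from the pose commanded when the call began, along the tool's axes at that moment; what a row does not reach only later rows make up. A row lasts 1/10 s, in which the tool goes at most 50 mm and 8.59 degrees, less where a joint would pass 70% of its speed; a pose out of reach is approached as far as the arm can. A call with a gripper value outside its range is refused whole. The fingers move at their own pace and stop on an object; "force" is the grip in N (left out, the last holds). Time passes only in rows, so rows that repeat a pose let the fingers close. It gives the time, the measured TCP pose, the force, the opening and the grip force at its end, in the units of the state.
- r.sense(): the state, without advancing time (a new reading comes with each control period).
- r.snapshot(name): name is "scene" or "top" or "wrist"; returns a dict with "frame" (384x512x3 uint8, red, green, blue), "fx", "fy", "cx", "cy" (pixels), "k1" (the pictures are not rectified: a ray, as slopes to the right and down, at radius r is drawn at 1 + k1 r^2 times it, then the intrinsics apply), "camera_from_world" (4x4, takes a point from world to camera coordinates). Camera axes: x right, y up, looking along -z (the intrinsics and any distortion apply to the point x, -y, -z); pixel columns grow to the right and rows downward; lengths in mm; the calibration is good to about 2 mm. A picture is of the moment at which its call begins. There is no depth.
- r.hand_in(): hands the job in; it is judged then, once.
The state is a dict: "time": time; "joint_pos": joint angles; "qd": joint speeds; "joint_efforts": joint torques, N m; "tool_pos": TCP position; "tcp_rot": TCP orientation; "ft_force": force on the tool from outside, world axes, zero at the start; "wrist_torque": the same for the moment, N m; "finger_gap": finger opening in mm; "grip_force": force on a finger pad.
Only numpy, scipy, OpenCV 4.12 (cv2) and the standard library are available. Lean on these libraries where they do the work, as an engineer would, in place of code of your own. Each camera call takes 0.05 s, during which the arm holds its last target. There are 200 camera calls.

## Task

Take the green filter out of the white pocket tray and set it flat in the open seat of the imaging stand's filter slide. Then take the slide by its black knob, slide it into the stand until you feel the ball drop into the notch, and finish there still holding the knob between the fingers, keeping the slide still at the notch for the exposure. Leave the other filters, the culture dish on the stage, the flask, vial, cap and cutter where they are.

Things in the scene. Friction and masses are not known exactly. Their poses are not given: they have to be found in the camera images.
- filter_green: the green filter: a round black mount 25 mm in diameter and 12 mm thick with green glass on its top face, 12 to 25 g. Lies flat in one pocket of the tray and stands 7 mm proud of it. Origin: centre of its underside; z is its axis, up.
- filter_red: the same mount with red glass, in another pocket; leave it there (it may shift by at most 15 mm). Origin: centre of its underside
- filter_amber: the same mount with amber glass, in another pocket; leave it there (at most 15 mm). Origin: centre of its underside
- filter_blue: the same mount with blue glass, in another pocket; leave it there (at most 15 mm). Origin: centre of its underside
- tray: white pocket tray fixed to the bench, 140 x 140 mm, 16 mm high, with four round pockets 28 mm wide and 5 mm deep at 33 mm either way from its centre along its x and y. Which filter lies in which pocket varies. Origin: centre of its underside
- stand: plate imaging stand, fixed: white base 200 mm wide (its x), 62 mm high, front face 85 mm from the origin towards its -y; above the origin a lens (from 252 mm up, 62 mm wide) and a red camera, column 150 mm behind (+y). A rail reaches 105 mm out of the front along -y, top 37 mm up. Origin: on the bench under the lens axis. The slide runs along its y; +y is into the base
- slide (a joint): travel of the filter slide into the stand, m: 0 fully out, grows inward, end stop 0.163; starts at 0 to 0.018. Aluminium bar 44 mm wide, 10 mm thick, top 44 mm above the bench; rubs with 1 to 2 N. The ball drops into the one notch at 0.139 to 0.151 (the block's place varies): the slide is drawn in over the last 2 to 3 mm (some 5 N), then needs about 10 N to leave it. The end stop is not the place
- seat (a point): middle of the floor of the round filter seat in the slide: 27 mm wide, 5 mm deep, floor 39 mm above the bench; axes as the stand's. With the slide out it lies open, 42 to 60 mm in front of the base; a seated filter stands 7 mm proud of the slide. At 0 travel it is 145 mm from the stand's origin towards -y; it moves with the slide
- knob_mid (a point): middle of the slide's black knob, 58 mm above the bench: upright, 18 mm in diameter, 26 mm tall, standing on the slide (from 44 to 70 mm above the bench), 135 mm from the seat towards the stand's -y (the outer end). Moves with the slide
- knob: the knob itself, as a solid; origin at the middle of its foot, on the slide's top face, 44 mm above the bench
- notch (a point): the V notch in the slide's edge on the stand's +x side, 6 mm wide and 3 mm deep, 105 mm from the seat towards the stand's -y; point at the notch's mouth, 39 mm above the bench. Moves with the slide
- detent: dark steel ball plunger block with brass screw end, clamped beside the rail on the stand's +x side, 99 to 111 mm from the stand's origin towards -y; top 42 mm above the bench, reaches 34 mm out from the slide's edge. Origin: where its 8 mm spring ball meets the slide's edge; axes as the stand's. The ball is in the notch when notch is level with this origin along the stand's y
- dish: closed culture dish, 90 mm in diameter, 15 mm high, loose on the stand's stage (deck 63 mm up) under the lens; leave it (at most 15 mm). Origin: centre of its underside
- flask: conical flask with foil cap, 80 mm wide, 112 mm high, beyond the slide; leave it (at most 15 mm). Origin: centre of its underside
- vial: small clear jar with a red lid, 46 mm wide, 66 mm high, beyond the slide; leave it (at most 15 mm). Origin: centre of its underside
- cap: loose red screw cap, 38 mm wide, 16 mm high, on the robot's side; leave it (at most 15 mm). Origin: centre of its underside
- cutter: yellow box cutter lying flat, about 155 mm long, 20 mm wide, 18 mm high, beyond the tray; leave it (at most 15 mm). Origin: middle of the handle's underside

How it is judged:
By the outcome, as a careful person would: the job done as asked, in the order asked, and still so for the second after the job is handed in, while the arm keeps its last pose, push and grip.
It also fails if it takes over 51 s, if anything falls off the work surface, if the arm or the gripper's body presses on something with over 40 N, if the wrist force passes 120 N, or if a joint passes its speed limit or range.

## Working session

There is one attempt and no reset: what is moved stays moved. The work goes in short steps, Python scripts to look and compute and a tool call to move; the robot and the scene stay as the last step left them, time stands still between calls to the robot, and variables do not carry over. Pictures are saved under pics/ and viewed, at most 10 in all, crops included, and the job is handed in when it is done.

Besides the shell and the picture viewer there is one more tool, called by a JSON object that holds its "name" and its "arguments". servo_tool: Moves the arm, as the interface text tells. Its arguments: {"type":"object","properties":{"fingers":{"type":"array","items":{"type":"number"}},"linear":{"type":"array","items":{"type":"array","items":{"type":"number"}}},"rotation":{"type":"array","items":{"type":"array","items":{"type":"number"}}},"force":{"type":"number"}},"required":["fingers","linear","rotation"]}

```bash
mkdir -p pics
cat > h.py <<'E'
import numpy as np,cv2
from bench import r
def snap(name,fn):
    s=r.snapshot(name); np.savez('pics/'+fn+'.npz',**{k:np.array(v) for k,v in s.items()})
    cv2.imwrite('pics/'+fn+'.png',s['frame'][:,:,::-1]); return s
def load(fn): return dict(np.load('pics/'+fn+'.npz'))
def world(s,u,v,z):
    K=np.array([[s['fx'],0,s['cx']],[0,s['fy'],s['cy']],[0,0,1.]]).astype(float)
    p=cv2.undistortPoints(np.array([[[u,v]]],float),K,np.array([float(s['k1']),0,0,0]),)[0,0]
    # model: distorted = slope*(1+k1 r^2)
    M=np.array(s['camera_from_world']);R=M[:3,:3];t=M[:3,3]
    c=-R.T@t; d=R.T@np.array([p[0],-p[1],-1.])
    return c+d*(z-c[2])/d[2]
def pix(s,P):
    M=np.array(s['camera_from_world']);q=M[:3,:3]@np.array(P,float)+M[:3,3]
    a=np.array([q[0],-q[1]])/-q[2]; a=a*(1+s['k1']*(a@a))
    return np.array([a[0]*s['fx']+s['cx'],a[1]*s['fy']+s['cy']])
E
python3 - <<'E'
from h import *
a=snap('top','t0');b=snap('scene','s0')
for s in(a,b): M=s['camera_from_world'];print(s['fx'],s['k1'],(-M[:3,:3].T@M[:3,3]).round())
st=r.sense();print(st['tool_pos'],st['tcp_rot'],st['time'])
E
```

```text
433.5144396216343 -0.018937999317752426 [ 315.  -13. 1204.]
367.55246560812765 0.036969736702850475 [1238. -246.  649.]
[241.56816731 548.71199081 249.36426599] [-1.79905795e+02 -8.05601795e-03  1.56233742e+02] 0.1
```

View pics/t0.png

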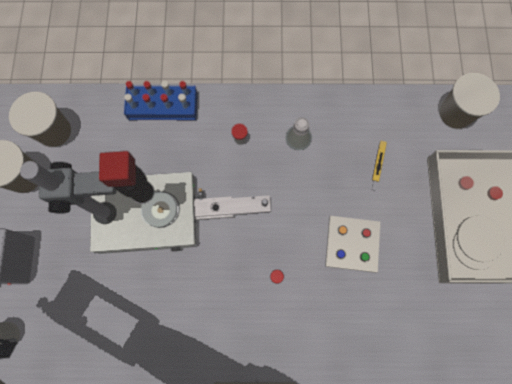

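View pics/s0.png

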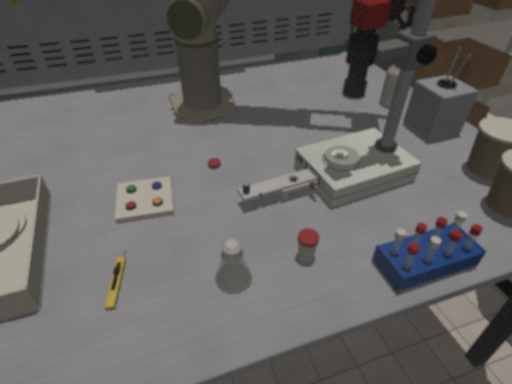

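The top view shows green at about (365,257), the knob at about (265,202), the seat at about (215,207), and the detent at about (201,193). The stand is on the left. I'll measure from these and view an enlarged crop.

Run:
```python
from h import *
t=load('t0');s=load('s0')
for n,p,z in [('green',(365,257),23),('red',(366,233),23),('amber',(343,230),23),('blue',(341,254),23),('knob',(265,202),70),('seat',(215,207),39),('cap',(277,276),16),('vial',(239,131),66),('flask',(302,124),112)]:
    print(n,world(t,*p,z).round(1))
for n,p,z in [('green',(131,188),23),('knob',(246,187),70),('seat',(293,178),41)]:print('s',n,world(s,*p,z).round(1))
f=t['frame'][:,:,::-1]
a=cv2.resize(f[180:240,185:285],None,fx=6,fy=6,interpolation=cv2.INTER_CUBIC)
g=s['frame'][:,:,::-1][150:220,225:325]
b=cv2.resize(g,None,fx=6,fy=6,interpolation=cv2.INTER_CUBIC)[:240+180]
c=np.zeros((600,600,3),np.uint8);c[:360]=a
c[360:]=b[:240]
cv2.imwrite('pics/c0.png',c)
hsv=cv2.cvtColor(f,cv2.COLOR_BGR2HSV);m=cv2.inRange(hsv,(45,120,50),(80,255,255));m[:240]=0
ys,xs=np.nonzero(m[:270,350:380]);print(len(xs),xs.mean()+350,ys.mean())
```

```text
green [ 429.6 -299.    23. ]
red [ 495.2 -305.5   23. ]
amber [ 503.4 -242.5   23. ]
blue [ 437.6 -234.2   23. ]
knob [571.1 -27.5  70. ]
seat [563.7 109.4  39. ]
cap [379.  -60.4  16. ]
vial [776.   45.3  66. ]
flask [ 778.1 -127.2  112. ]
s green [ 432.5 -297.5   23. ]
s knob [583.8 -29.3  70. ]
s seat [558.1 110.5  41. ]
34 364.70588235294116 256.5
```

View pics/c0.png

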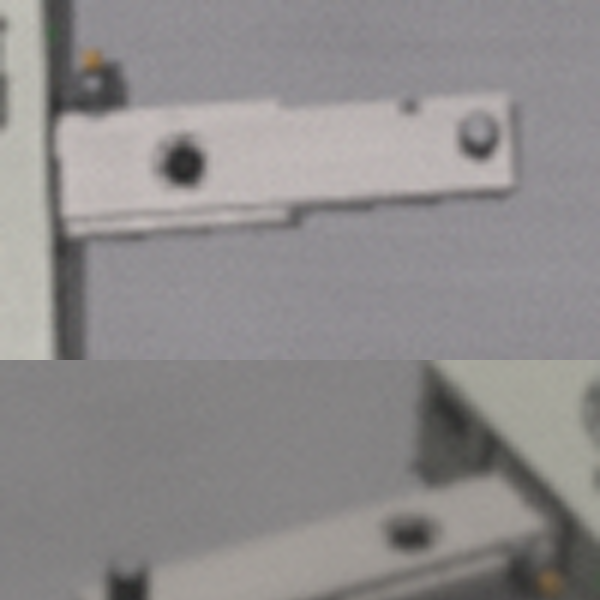

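{"name": "servo_tool", "arguments": {"fingers": [0.05,0.05,0.05,0.05,0.05,0.05,0.05,0.05,0.05,0.05], "linear": [[-0.201,-0.238,0],[-0.201,-0.238,0],[-0.201,-0.238,0],[-0.201,-0.238,0],[-0.201,-0.238,0],[-0.201,-0.238,0],[-0.201,-0.238,0],[-0.366,-0.439,0],[-0.366,-0.439,0],[-0.366,-0.439,0]], "rotation": [[0,0,62.7],[0,0,62.7],[0,0,62.7],[0,0,62.7],[0,0,62.7],[0,0,62.7],[0,0,62.7],[0,0,62.7],[0,0,62.7],[0,0,62.7]]}}

```text
time: 1.1
tool_pos: [370.0, 104.2, 250.1]
tcp_rot: [180.0, 0.0, 93.6]
ft_force: [1.4, -0.0, 0.3]
finger_gap: 50.0
grip_force: 0.0
```

{"name": "servo_tool", "arguments": {"fingers": [0.05,0.05,0.05,0.05,0.05,0.05,0.05,0.05,0.05,0.05], "linear": [[-0.405,0.036,0.12],[-0.405,0.036,0.12],[-0.405,0.036,0.12],[-0.405,0.036,0.12],[-0.405,0.036,0.12],[-0.405,0.036,0.12],[-0.405,0.036,0.12],[-0.405,0.036,0.12],[-0.405,0.036,0.12],[-0.405,0.036,0.12]], "rotation": [[0,0,0],[0,0,0],[0,0,0],[0,0,0],[0,0,0],[0,0,0],[0,0,0],[0,0,0],[0,0,0],[0,0,0]]}}

```text
time: 2.1
tool_pos: [430.0, -298.5, 128.4]
tcp_rot: [-179.9, -0.1, 93.3]
ft_force: [-1.2, 1.4, 0.2]
finger_gap: 49.7
grip_force: 0.0
```

```bash
cat >> h.py <<'E'
def green(s,z):
    h=cv2.cvtColor(s['frame'],cv2.COLOR_RGB2HSV);m=cv2.inRange(h,(45,100,40),(85,255,255))
    n,l,st,c=cv2.connectedComponentsWithStats(m); i=1+np.argmax(st[1:,4]); return c[i],st[i],world(s,*c[i],z)
E
python3 - <<'E'
from h import *
w=snap('wrist','w1');M=w['camera_from_world'];print((-M[:3,:3].T@M[:3,3]).round(),w['fx'],r.sense()['tool_pos'])
print(green(w,23));print(pix(w,(429,-299,36)))
E
```

```text
[ 426. -223.  252.] 319.98279144496246 [ 430.15910928 -296.86405658  128.92602554]
(array([255.17753623, 192.49456522]), array([242, 180,  27,  26, 552], dtype=int32), array([ 430.56411357, -298.4376739 ,   23.        ]))
[252.92247353 198.84654161]
```

View pics/w1.png

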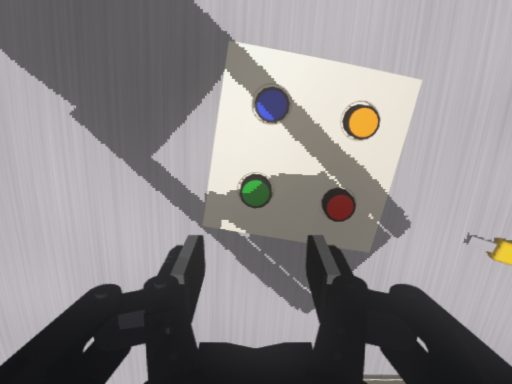

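The wrist view shows green at (255,192), which gives (430.5,-298.4). That agrees with the top view. Next I'll descend and watch the force.

{"name": "servo_tool", "arguments": {"fingers": [0.034,0.034,0.034,0.034,0.034,0.034,0.034,0.034,0.034,0.034], "linear": [[0,0,0.04],[0,0,0.075],[0,0,0.08],[0,0,0.083],[0,0,0.085],[0,0,0.087],[0,0,0.088],[0,0,0.089],[0,0,0.09],[0,0,0.091]], "rotation": [[0,0,0],[0,0,0],[0,0,0],[0,0,0],[0,0,0],[0,0,0],[0,0,0],[0,0,0],[0,0,0],[0,0,0]]}}

```text
time: 3.15
tool_pos: [431.2, -296.3, 39.4]
tcp_rot: [180.0, 0.0, 93.5]
ft_force: [0.0, 0.3, -0.8]
finger_gap: 33.9
grip_force: 0.0
```

{"name": "servo_tool", "arguments": {"fingers": [0.034,0.034], "linear": [[0,0,0],[0,0,0]], "rotation": [[0,0,0],[0,0,0]]}}

```text
time: 3.35
tool_pos: [431.0, -296.2, 39.2]
tcp_rot: [-180.0, -0.0, 93.5]
ft_force: [-0.2, 0.1, -0.3]
finger_gap: 33.9
grip_force: 0.0
```

Run:
```python
from h import *
w=snap('wrist','w2')
for _ in range(4): print(r.sense()['tool_pos'])
print(green(w,23))
```

```text
[ 431.04739362 -296.15891178   39.24964946]
[ 431.04739362 -296.15891178   39.24964946]
[ 431.04739362 -296.15891178   39.24964946]
[ 431.04739362 -296.15891178   39.24964946]
(array([252.60914928, 254.11235955]), array([ 232,  236,   42,   37, 1246], dtype=int32), array([ 430.65041477, -298.48276614,   23.        ]))
```

View pics/w2.png

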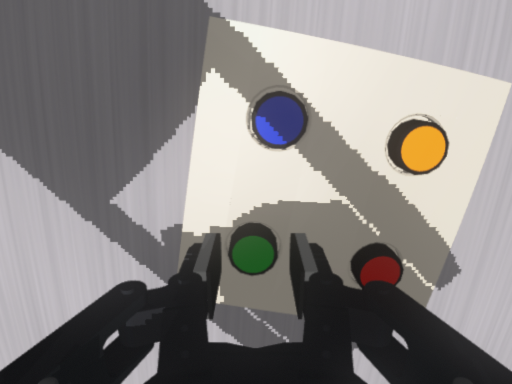

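Green sits between the jaws at (253,254), about 2 mm towards -y of the jaw centre. I'll correct for that, lower a bit and close.

{"name": "servo_tool", "arguments": {"fingers": [0.034,0.034,0.034,0.02,0.02,0.02,0.02,0.02,0.02], "linear": [[-0.002,0,0.001],[-0.002,0,0.002],[-0.002,0,0.002],[-0.002,0,0.002],[-0.002,0,0.002],[-0.002,0,0.002],[-0.002,0,0.002],[-0.002,0,0.002],[-0.002,0,0.002]], "rotation": [[0,0,0],[0,0,0],[0,0,0],[0,0,0],[0,0,0],[0,0,0],[0,0,0],[0,0,0],[0,0,0]], "force": 30}}

```text
time: 4.3
tool_pos: [431.3, -298.2, 37.4]
tcp_rot: [180.0, 0.0, 93.5]
ft_force: [0.0, -0.2, 1.5]
finger_gap: 21.6
grip_force: 29.4
```

Run:
```python
from h import *
w=snap('wrist','w3');print(green(w,23),r.sense()['finger_gap'])
c=cv2.resize(w['frame'][200:340,150:360,::-1],None,fx=3,fy=3,interpolation=cv2.INTER_CUBIC);cv2.imwrite('pics/c3.png',c)
```

```text
(array([255.04404946, 252.38408037]), array([ 234,  234,   43,   38, 1294], dtype=int32), array([ 431.99393464, -298.53068758,   23.        ])) 21.618617184156495
```

View pics/c3.png

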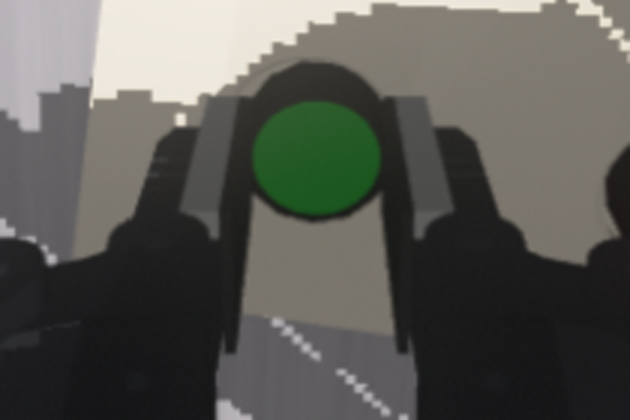

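The filter is held centrally between the pads, so I'll lift it and carry it to a point just short of the seat.

{"name": "servo_tool", "arguments": {"fingers": [0.015,0.015,0.015,0.015,0.015,0.015,0.015,0.015,0.015,0.015], "linear": [[0,0,-0.02],[0,0,-0.06],[0.035,0.015,-0.08],[0.08,0.035,-0.08],[0.12,0.053,-0.08],[0.165,0.072,-0.08],[0.21,0.092,-0.08],[0.25,0.11,-0.08],[0.29,0.127,-0.08],[0.32,0.14,-0.08]], "rotation": [[0,0,0],[0,0,0],[0,0,0],[0,0,0],[0,0,0],[0,0,0],[0,0,0],[0,0,0],[0,0,0],[0,0,0]]}}

```text
time: 5.35
tool_pos: [551.5, 32.5, 117.2]
tcp_rot: [-180.0, -0.0, 93.6]
ft_force: [0.1, -0.3, -0.3]
finger_gap: 21.4
grip_force: 29.4
```

{"name": "servo_tool", "arguments": {"fingers": [0.015,0.015,0.015,0.015,0.015], "linear": [[0.02,0.008,0],[0.03,0.012,0],[0.03,0.012,0.005],[0.03,0.012,0.008],[0.03,0.012,0.008]], "rotation": [[0,0,0],[0,0,0],[0,0,0],[0,0,0],[0,0,0]]}}

```text
time: 5.85
tool_pos: [560.4, 59.3, 108.2]
tcp_rot: [-179.9, 0.0, 93.5]
ft_force: [0.4, -0.8, 0.0]
finger_gap: 21.7
grip_force: 29.4
```

Run:
```python
from h import *
w=snap('wrist','w4');s=r.sense();print(s['tool_pos'],s['tcp_rot'],s['finger_gap'],green(w,s['tool_pos'][2]-14))
print(pix(w,(562,110,44)))
```

```text
[560.66252621  59.3054268  108.59070529] [-1.79918365e+02  1.15065404e-02  9.34492580e+01] 21.610675598721837 (array([255.0945122 , 252.17301829]), array([ 234,  233,   43,   39, 1312], dtype=int32), array([561.07816873,  59.5540091 ,  94.59070529]))
[261.93329503 132.34248446]
```

View pics/w4.png

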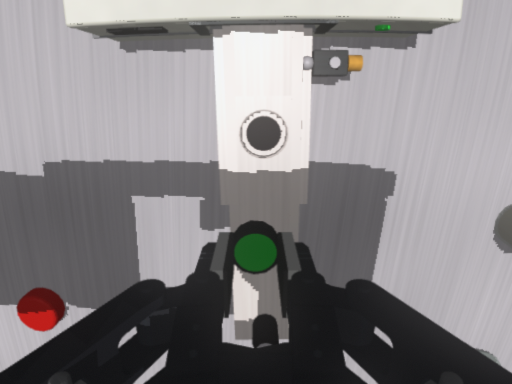

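The seat ring is centred near (264,133), with the held filter's glass at (255,252). The slide's edges and the detent ball near (308,63) are clearly visible. I'll measure the seat precisely.

Run:
```python
from h import *
w=load('w4');g=cv2.cvtColor(w['frame'],cv2.COLOR_RGB2GRAY)
# dark hole and ring ellipse
m=(g<90).astype(np.uint8);n,l,st,c=cv2.connectedComponentsWithStats(m);i=l[133,264];print('hole',c[i],st[i],world(w,*c[i],39).round(2),world(w,*c[i],32).round(2))
def prof(a):
    out=[]
    for k in range(0,360,10):
        th=np.deg2rad(k);rr=np.arange(17,29,.25)
        xs=264+rr*np.cos(th);ys=133+rr*np.sin(th)
        v=cv2.remap(g.astype(np.float32),xs.astype(np.float32)[None],ys.astype(np.float32)[None],cv2.INTER_LINEAR)[0]
        j=20+np.argmin(v[20:]) if a else 0
        out.append((xs[j],ys[j]))
    return np.float32(out)
e=prof(1);el=cv2.fitEllipse(e);print('rim',el,world(w,*el[0],44).round(2))
P=np.array([world(w,*p,44)[:2] for p in e]);print('diam',2*np.linalg.norm(P-P.mean(0),axis=1).mean())
for y in (45,60,80,100,115,155,170,190):
    row=g[y].astype(int);d=np.diff(row)
    a=200+np.argmax(d[200:232]);b=295+np.argmin(d[295:325])
    print(y,a,b,world(w,a+.5,y,44)[:2].round(1),world(w,b+.5,y,44)[:2].round(1))
print('ball',world(w,308,63,39).round(1))
```

```text
hole [263.29700599 133.24191617] [248 117  32  33 835] [562.99 108.84  39.  ] [563.22 107.88  32.  ]
rim ((263.3849792480469, 133.2509765625), (44.960205078125, 46.23451232910156), 28.381017684936523) [562.88 109.52  44.  ]
diam 26.587053333776506
45 212 311 [532.  156.1] [585.9 159.4]
60 213 302 [532.7 148.3] [581.7 151.3]
80 214 310 [533.6 137.7] [587.2 141. ]
100 215 310 [534.5 126.8] [588.4 130.1]
115 215 309 [534.7 118.4] [588.7 121.7]
155 217 308 [536.5  95. ] [590.6  98.3]
170 227 307 [542.7  86.2] [591.   89.1]
190 219 307 [538.2  73.2] [592.4  76.4]
ball [585.7 150.3  39. ]
```

{"name": "servo_tool", "arguments": {"fingers": [0.015,0.015,0.015,0.015,0.015,0.015], "linear": [[0.03,0.003,0],[0.05,0.005,0.01],[0.05,0.005,0.03],[0.05,0.005,0.034],[0.05,0.005,0.034],[0.05,0.005,0.034]], "rotation": [[0,0,0],[0,0,0],[0,0,0],[0,0,0],[0,0,0],[0,0,0]]}}

```text
time: 6.5
tool_pos: [563.6, 110.0, 76.0]
tcp_rot: [180.0, 0.0, 93.5]
ft_force: [-0.3, -0.8, -0.3]
finger_gap: 21.5
grip_force: 29.4
```

Run:
```python
from h import *
w=snap('wrist','w5');s=r.sense();print(s['tool_pos'],s['tcp_rot'],s['ft_force'],green(w,s['tool_pos'][2]-14.4))
c=cv2.resize(w['frame'][180:330,150:360,::-1],None,fx=3,fy=3,interpolation=cv2.INTER_CUBIC);cv2.imwrite('pics/c5.png',c)
```

```text
[563.96226216 110.11604842  76.35096046] [1.79922619e+02 1.09544609e-03 9.34757451e+01] [-0.03720837 -0.2145656   0.25925731] (array([255.06007605, 252.3148289 ]), array([ 234,  234,   43,   38, 1315], dtype=int32), array([564.33012381, 109.91441747,  61.95096046]))
```

View pics/c5.png

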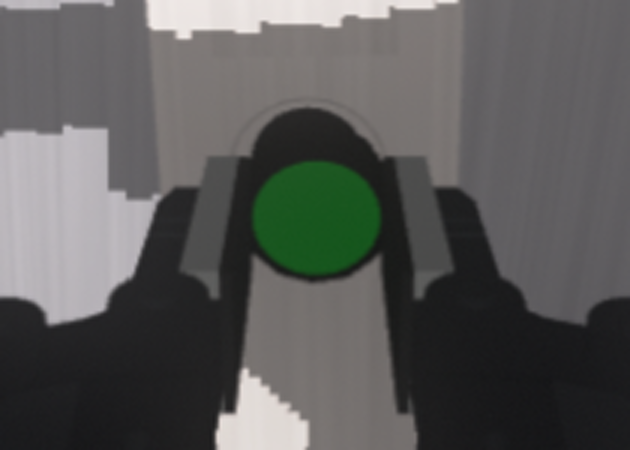

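The filter is about 1.4 mm too far right (+x) of the seat ring: crop centre 317 against 308. The y position is within 0.5 mm. I'll correct it and lower while watching the force.

{"name": "servo_tool", "arguments": {"fingers": [0.015,0.015,0.015,0.015,0.015,0.015], "linear": [[-0.0004,-0.0014,0],[-0.0004,-0.0014,0.003],[-0.0004,-0.0014,0.005],[-0.0004,-0.0014,0.006],[-0.0004,-0.0014,0.007],[-0.0004,-0.0014,0.0075]], "rotation": [[0,0,0],[0,0,0],[0,0,0],[0,0,0],[0,0,0],[0,0,0]]}}

```text
time: 7.15
tool_pos: [561.8, 110.3, 67.6]
tcp_rot: [-180.0, 0.0, 93.5]
ft_force: [0.3, 0.1, 0.1]
finger_gap: 21.6
grip_force: 29.4
```

{"name": "servo_tool", "arguments": {"fingers": [0.015,0.015,0.015,0.015], "linear": [[0,0,0.001],[0,0,0.0015],[0,0,0.002],[0,0,0.002]], "rotation": [[0,0,0],[0,0,0],[0,0,0],[0,0,0]]}}

```text
time: 7.55
tool_pos: [561.9, 110.3, 65.7]
tcp_rot: [-180.0, 0.0, 93.5]
ft_force: [0.5, 0.4, -0.6]
finger_gap: 21.4
grip_force: 29.4
```

{"name": "servo_tool", "arguments": {"fingers": [0.024,0.03,0.036,0.036,0.036,0.036,0.036,0.036,0.036,0.036], "linear": [[0,0,0],[0,0,0],[0,0,0],[0,0,0],[0,0,-0.015],[0,0,-0.045],[-0.03,0,-0.06],[-0.05,0,-0.06],[-0.05,0,-0.06],[-0.05,0,-0.06]], "rotation": [[0,0,0],[0,0,0],[0,0,0],[0,0,0],[0,0,0],[0,0,0],[0,0,0],[0,0,0],[0,0,0],[0,0,0]]}}

```text
time: 8.55
tool_pos: [565.2, 60.3, 126.6]
tcp_rot: [180.0, -0.0, 93.5]
ft_force: [0.2, 0.4, 0.4]
finger_gap: 36.0
grip_force: 0.0
```

Run:
```python
from h import *
w=snap('wrist','w6');s=r.sense();print(s['tool_pos'],s['ft_force'],green(w,51))
c=cv2.resize(w['frame'][20:360,120:420,::-1],None,fx=1.7,fy=1.7,interpolation=cv2.INTER_CUBIC);cv2.imwrite('pics/c6.png',c)
```

```text
[564.89479302  60.7802545  126.14508028] [-0.38134839  0.17335892 -0.9351048 ] (array([254.56433409, 131.4221219 ]), array([238, 115,  34,  34, 886], dtype=int32), array([562.6595038 , 109.82696209,  51.        ]))
```

View pics/c6.png

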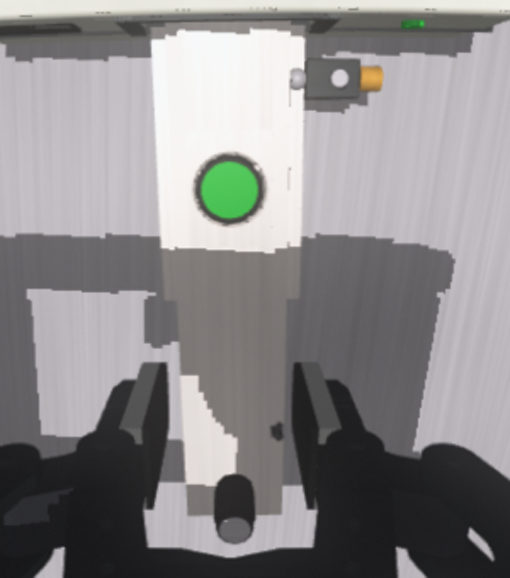

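The filter is seated flat and concentric in the ring at (254.6,131.4). The knob top is at crop (235,530), image (258,332).

Run:
```python
from h import *
w=load('w6');print(world(w,258.2,331.8,70), world(w,120+278/1.7,20+431/1.7,44), 'ball',world(w,120+298/1.7,20+78/1.7,39))
```

```text
[573.24789041 -25.89926873  70.        ] [590.33054372   5.85012788  44.        ] ball [585.66949872 150.60538828  39.        ]
```

{"name": "servo_tool", "arguments": {"fingers": [0.036,0.036,0.036,0.036,0.036,0.036,0.036,0.036], "linear": [[-0.045,0.0015,0],[-0.0864,0.0028,0],[-0.0864,0.0028,0.01],[-0.0864,0.0028,0.03],[-0.0864,0.0028,0.05],[-0.0864,0.0028,0.058],[-0.0864,0.0028,0.059],[-0.0864,0.0028,0.059]], "rotation": [[0,0,-0.9],[0,0,-0.9],[0,0,-0.9],[0,0,-0.9],[0,0,-0.9],[0,0,-0.9],[0,0,-0.9],[0,0,-0.9]]}}

```text
time: 9.4
tool_pos: [573.2, -25.0, 67.1]
tcp_rot: [-180.0, -0.0, 94.5]
ft_force: [0.5, 0.7, 0.0]
finger_gap: 36.0
grip_force: 0.0
```

{"name": "servo_tool", "arguments": {"fingers": [0.024,0.016,0.008,0.008,0.008,0.008,0.008,0.008], "linear": [[0,0,0],[0,0,0],[0,0,0],[0,0,0],[0,0,0],[0,0,0],[0,0,0],[0,0,0]], "rotation": [[0,0,0],[0,0,0],[0,0,0],[0,0,0],[0,0,0],[0,0,0],[0,0,0],[0,0,0]], "force": 40}}

```text
time: 10.2
tool_pos: [572.5, -25.7, 68.1]
tcp_rot: [-179.9, -0.0, 94.4]
ft_force: [-9.5, 0.6, 9.4]
finger_gap: 16.5
grip_force: 38.9
```

{"name": "servo_tool", "arguments": {"fingers": [0.008,0.008,0.008,0.008,0.008,0.008,0.008,0.008,0.008,0.008], "linear": [[0,-0.0006,-0.0005],[0.002,-0.0006,-0.0005],[0.006,-0.0006,-0.0005],[0.013,-0.0006,-0.0005],[0.022,-0.0006,-0.0005],[0.031,-0.0006,-0.0005],[0.04,-0.0006,-0.0005],[0.048,-0.0006,-0.0005],[0.054,-0.0006,-0.0005],[0.057,-0.0006,-0.0005]], "rotation": [[0,0,0],[0,0,0],[0,0,0],[0,0,0],[0,0,0],[0,0,0],[0,0,0],[0,0,0],[0,0,0],[0,0,0]]}}

```text
time: 11.2
tool_pos: [568.1, 30.3, 68.2]
tcp_rot: [-180.0, 0.1, 94.4]
ft_force: [-5.7, -5.4, 4.4]
finger_gap: 16.2
grip_force: 39.6
```

{"name": "servo_tool", "arguments": {"fingers": [0.008,0.008,0.008,0.008,0.008,0.008,0.008,0.008,0.008,0.008], "linear": [[0.004,-0.0004,-0.0003],[0.012,-0.0004,-0.0003],[0.021,-0.0004,-0.0003],[0.031,-0.0004,-0.0003],[0.041,-0.0004,-0.0003],[0.05,-0.0004,-0.0003],[0.058,-0.0004,-0.0003],[0.064,-0.0004,-0.0003],[0.068,-0.0004,-0.0003],[0.07,-0.0004,-0.0003]], "rotation": [[0,0,0],[0,0,0],[0,0,0],[0,0,0],[0,0,0],[0,0,0],[0,0,0],[0,0,0],[0,0,0],[0,0,0]]}}

```text
time: 12.2
tool_pos: [562.7, 100.4, 68.2]
tcp_rot: [179.9, 0.1, 94.4]
ft_force: [-0.6, -4.3, 0.4]
finger_gap: 16.1
grip_force: 39.4
```

{"name": "servo_tool", "arguments": {"fingers": [0.008,0.008,0.008,0.008,0.008], "linear": [[0.003,0,0],[0.006,0,0],[0.009,0,0],[0.011,0,0],[0.012,0,0]], "rotation": [[0,0,0],[0,0,0],[0,0,0],[0,0,0],[0,0,0]]}}

```text
time: 12.7
tool_pos: [561.8, 112.8, 68.2]
tcp_rot: [179.9, 0.0, 94.4]
ft_force: [-1.2, -3.5, 3.5]
finger_gap: 16.0
grip_force: 39.6
```

{"name": "servo_tool", "arguments": {"fingers": [0.008,0.008], "linear": [[0.0005,0,0],[0.001,0,0]], "rotation": [[0,0,0],[0,0,0]]}}

```text
time: 12.9
tool_pos: [561.7, 114.0, 68.2]
tcp_rot: [179.9, -0.0, 94.4]
ft_force: [-1.4, -2.1, 5.6]
finger_gap: 16.0
grip_force: 39.7
```

{"name": "servo_tool", "arguments": {"fingers": [0.008,0.008], "linear": [[0.0005,0,0],[0.001,0,0]], "rotation": [[0,0,0],[0,0,0]]}}

```text
time: 13.1
tool_pos: [561.6, 115.2, 68.2]
tcp_rot: [179.9, -0.0, 94.4]
ft_force: [-1.6, 0.2, 5.0]
finger_gap: 16.2
grip_force: 39.7
```

{"name": "servo_tool", "arguments": {"fingers": [0.008,0.008], "linear": [[0.0005,0,0],[0.001,0,0]], "rotation": [[0,0,0],[0,0,0]]}}

```text
time: 13.3
tool_pos: [561.5, 116.7, 68.2]
tcp_rot: [179.9, -0.1, 94.4]
ft_force: [-2.1, 1.6, 5.6]
finger_gap: 15.9
grip_force: 39.7
```

The force along y has turned positive, so the slide is being drawn into the notch. I'll continue in small steps to find the other flank.

{"name": "servo_tool", "arguments": {"fingers": [0.008,0.008,0.008], "linear": [[0.0005,0,0],[0.0005,0,0],[0.0005,0,0]], "rotation": [[0,0,0],[0,0,0],[0,0,0]]}}

```text
time: 13.6
tool_pos: [561.4, 118.3, 68.2]
tcp_rot: [179.9, -0.2, 94.5]
ft_force: [-1.9, 6.9, 4.7]
finger_gap: 16.1
grip_force: 39.7
```

{"name": "servo_tool", "arguments": {"fingers": [0.008,0.008,0.008], "linear": [[0.0005,0,0],[0.0005,0,0],[0.0005,0,0]], "rotation": [[0,0,0],[0,0,0],[0,0,0]]}}

```text
time: 13.9
tool_pos: [561.4, 118.4, 68.2]
tcp_rot: [179.9, -0.1, 94.5]
ft_force: [-1.9, 4.4, 5.4]
finger_gap: 15.9
grip_force: 39.7
```

{"name": "servo_tool", "arguments": {"fingers": [0.008,0.008,0.008], "linear": [[0.0005,0,0],[0.0005,0,0],[0.0005,0,0]], "rotation": [[0,0,0],[0,0,0],[0,0,0]]}}

```text
time: 14.2
tool_pos: [561.4, 118.5, 68.2]
tcp_rot: [179.9, -0.1, 94.5]
ft_force: [-1.3, 3.2, 4.3]
finger_gap: 16.0
grip_force: 39.7
```

{"name": "servo_tool", "arguments": {"fingers": [0.008,0.008,0.008,0.008], "linear": [[0.0004,0,0],[0.0008,0,0],[0.0008,0,0],[0.0008,0,0]], "rotation": [[0,0,0],[0,0,0],[0,0,0],[0,0,0]]}}

```text
time: 14.6
tool_pos: [561.4, 118.7, 68.2]
tcp_rot: [179.9, -0.0, 94.4]
ft_force: [-1.7, 0.5, 5.7]
finger_gap: 16.0
grip_force: 39.8
```

Run:
```python
from h import *
w=snap('wrist','w7');t=snap('top','t7');s=r.sense();print(s['tool_pos'],s['ft_force'],s['finger_gap'],s['time'])
a=cv2.resize(w['frame'][:,:,::-1],(400,300));b=cv2.resize(t['frame'][110:290,110:410,::-1],(400,240))
cv2.imwrite('pics/c7.png',np.vstack([a,b]))
```

```text
[561.36108079 118.70405616  68.15230797] [-1.12519348  0.68462731  6.10990103] 15.644125187559442 14.7
```

View pics/c7.png

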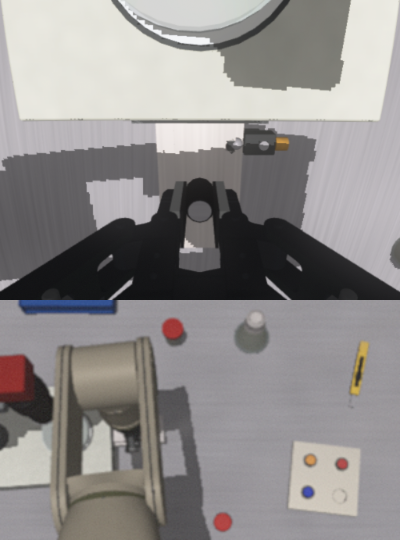

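The picture shows the ball sitting in the notch at (232,146), the knob held between the fingers, and the other objects undisturbed. The residual push along the slide is about 0.5 N, so I'm handing in.

```bash
python3 -c "
from bench import r
print(r.hand_in())"
```

```text
the job is handed in; nothing more can be done
None
```

The green filter is seated flat in the slide, the slide is in at the notch with the ball dropped, and the knob is still held; I handed the job in at 14.7 s, and no verdict came back.

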